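# Bring the rotary table to zero with a fingertip

### The arm

A 7-joint arm with a two-finger parallel gripper is mounted at the origin on the work surface. World frame = base frame: x ahead of the robot, y to its left, z up, the work surface at z = 0. Lengths are in mm, angles in rad, forces in N, time in s.
With the tool pointing down it reaches from about 400 to 875 mm from the base axis. Payload 4.4 kg.
Tool frame: the origin (TCP) lies midway between the tips of the shut fingers; the grasp point (between the pads) lies 19 mm behind it; z points along the fingers, y is the line along which they close (so a half turn about z gives the same grasp; the last joint's range is limited). The gripper opens to 85 mm and grips with 20 to 120 N. Pads are 22 mm wide; open, the fingers measure 114 mm over their backs; the gripper's body (76 mm by 85 mm) begins 54 mm behind the grasp point. The pads swing forward as they close: fully open they stand 13 mm farther back than shut.
Start: joints at [-1.343, 0.628, 0.038, 1.517, -0.027, 0.996, -0.02], TCP at [188.21, 622.169, 231.313] pointing down, gripper open.
Joint ranges: [-3.06, 3.06], [-0.37, 2.12], [-1.25, 1.32], [0.18, 2.47], [-1.1, 4.24], [0.23, 1.98], [-2.94, 2.94]. Speed limits (rad/s): [2.57, 2.57, 3.14, 3.14, 3.14, 3.14, 3.14].

### API

Orientations are given as [roll, pitch, yaw] about the fixed x, y, z axes, in that order (R = Rz(yaw) Ry(pitch) Rx(roll)).
In Python, from cell import ctrl gives the robot as it stands. The module is installed in compiled form; this text tells all that it offers.
- The arm moves only by the tool step_arm, never from a script. Its argument "commands" is one flat list of numbers, 7 for each row, row after row: the shift along the tool's x, y, z in cm, then the turn, a rotation vector about the tool's x, y, z in rad, then the opening, from 0 (shut) to 1 (fully open). A call has 1 to 10 rows; each row is the pose to reach, as a shift and turn from the pose commanded when the call began, along the tool's axes at that moment; what a row does not reach only later rows make up. A row lasts 1/10 s, in which the tool goes at most 50 mm and 8.59 degrees, less where a joint would pass 70% of its speed; a pose out of reach is approached as far as the arm can. A call with a gripper value outside its range is refused whole. The fingers move at their own pace and stop on an object; the grip force is fixed at half the most. Time passes only in rows, so rows that repeat a pose let the fingers close. It gives the time, the measured TCP pose, the force, the opening and the grip force at its end, in the units of the state.
- ctrl.read_state(): the state, without advancing time (a new reading comes with each control period).
- ctrl.get_image(name): name is "scene" or "top" or "wrist"; returns a dict with "image" (384x512x3 uint8, red, green, blue), "range_z" (384x512 float32, mm along the optical axis (not along the pixel's ray), 0 where there is no reading), "vfov" (degrees; the focal length in pixels is half the picture's height over the tangent of half this angle, whatever the lens; pixels are square), "cx", "cy" (the principal point, pixels), "world_to_cam" (4x4, takes a point from world to camera coordinates). Camera axes: x right, y down, z forward; pixel columns grow to the right and rows downward; lengths in mm; the calibration is good to about 2 mm. A picture is of the moment at which its call begins.
- ctrl.finish_job(): hands the job in; it is judged then, once.
The state is a dict: "clock": time; "qpos": joint angles; "qd": joint speeds; "tau": joint torques, N m; "eef_pos": TCP position; "tool_rot": TCP orientation; "force": force on the tool from outside, world axes, zero at the start; "torque": the same for the moment, N m; "width": finger opening in mm; "gripper_force": force on a finger pad.
Only numpy, scipy, OpenCV 4.12 (cv2) and the standard library are available. Lean on these libraries where they do the work, as an engineer would, in place of code of your own. Each camera call takes 0.05 s, during which the arm holds its last target. There are 200 camera calls.

### The job

Set the rotary table of the blue roundness instrument to its zero by hand: rest a fingertip lightly on the table's notched rim and follow the rim round with it, slowly, so that the table turns with the finger until the red zero line on the rim stands in line with the red pointer on the blue base, then take the hand away. Nothing is gripped or lifted: do not touch the steel ring that lies centred on the table or the probe on its column, and leave all the other things where they are.

Things in the scene. Friction and masses are not known exactly. Their poses are not given: they have to be found in the camera images.
- rotary: Rotary table on the instrument: turns about the vertical without limit, either way. Origin on its axis, at the underside, 110 mm above the work surface; z up, turns with the table, +y along the red zero line. Stiff drag of 0.12 N m (1.3 N at the rim): it goes only as far as it is pushed and stays where left. 2.8 kg. A fingertip resting on its flat rim with 3 N or more carries it along.
- rim_top (a point): On the table's axis, at the height of its flat pale aluminium rim (138 mm above the work surface). The rim is flat from radius 66 to 102 mm; twelve flush lugs, 24 mm wide, reach to radius 110 mm, 30 degrees apart, with notches 8 mm deep between. Inside 66 mm a steel platen stands 6 mm higher. Slowly: table under 2 rad/s. Lightly: under 30 N (coming down on it at 50 mm/s exceeds this).
- zero_line (a point): Outer end of the red zero line (6 mm wide, radial, on top of the rim from radius 67 to 110 mm, on one of the lugs and continued down its edge), at radius 110 mm, at rim height. Turns with the table.
- pointer_tip (a point): Tip of the red pointer fixed on the blue base (10 mm wide, 30 mm long, aimed at the table's axis; its top is 8 mm below the rim's top). The tip lies 114 mm from the axis, so 4 mm outside the zero line's end when in line. At the start the line stands 69 to 180 degrees away from it, to either side.
- instrument: Blue box-shaped base of the instrument, fixed, 300 x 440 x 110 mm, on the work surface. Origin on the work surface under the rotary table's axis; +y points from the axis to the pointer. The box reaches 150 mm to +x and -x, 160 mm to +y and 280 mm to -y.
- probe: Aluminium probe column, 38 mm thick, 400 mm tall, with blue carriage, level rod and stylus, fixed on the base. Origin at the table's axis on the base's top, axes as the instrument's; the column stands at (70, -200) mm. The rod, 160 mm above the base, runs along the line from axis to column, beside it; the stylus is drawn back to over 130 mm from the axis: nothing hangs over the table.
- ring: Loose plain steel ring, 110 mm outside, 84 mm inside, 28 mm tall, 0.85 kg, lying centred within 3 mm on the platen; its top is 34 mm above the rim. Origin: centre of its underside. It rides round with the table.
- hemisphere: Loose glass master hemisphere on a steel foot, 48 mm diameter, 40 mm tall, on the blue base, 158 to 190 mm from the table's axis. Origin: centre of its underside.
- ring_gauge: Loose dark steel setting ring, 52 mm diameter, 18 mm tall, on the blue base, on the probe column's side nearer the robot. Origin: centre of its underside.
- flange: Loose black stepped flange, 104 mm diameter, 46 mm tall, on the granite to the left. Origin: centre of its underside.
- bearing_box: Loose blue carton, 90 x 120 x 34 mm, on the granite to the right. Origin: centre of its underside.
- bearing: Loose ball bearing lying flat, 62 mm diameter, 16 mm tall, on the granite to the right. Origin: centre of its underside.
- mouse: Loose black computer mouse, 100 x 58 x 32 mm, on the granite to the left. Origin: centre of its underside.
- screwdriver: Loose screwdriver, 170 mm long, lying on the granite to the right, along its x axis. Origin: under its middle.
Not all that is in view belongs to the job. Leave any pink look-alike of the ring alone.

How it is judged (in metres and radians):
On the way, in this order (a step that is already met when the one before it is completed fails the run):
1. a fingertip touches the rotary table's rim (contact force between the fingers and rotary above 0.3 N and horizontal distance between the grasp point and rotary between 0.06 and 0.145 m), for 0.1 s.
2. the zero line stands at the pointer (horizontal distance between zero_line and pointer_tip below 0.008 m), for 0.1 s.
At the end, for the whole second after the job is handed in: The outer end of the zero line is within 8 mm of the pointer's tip seen from above (4 mm apart when exactly in line, so the line may stand about 7 mm to either side), the table is at rest, and the steel ring lies flat on it within 8 mm of its axis (horizontal distance between zero_line and pointer_tip below 0.008 m and angular speed of rotary below 0.05 rad/s and horizontal distance between ring and rotary below 0.008 m and z of ring in the frame of rotary below 0.037 m and linear speed of ring below 0.02 m/s); the robot touches nothing.
It fails at once if the table spun faster than 2 rad/s (angular speed of rotary above 2 rad/s).
It fails at once if the table pressed with more than 30 N (contact force between any of the arm, the fingers and rotary above 30 N).
It fails at once if the steel ring touched, shifted off centre or lifted (contact force between any of the arm, the fingers and ring above 0.5 N or horizontal distance between ring and rotary above 0.008 m or z of ring in the frame of rotary above 0.04 m).
It fails at once if the probe or its column touched (contact force between any of the arm, the fingers and probe above 0.5 N).
It fails at once if another loose thing moved more than 10 mm (distance of any of hemisphere, ring_gauge, flange, bearing_box, bearing, mouse, screwdriver from where it was at the start of the episode above 0.01 m).
It also fails if it takes over 64 s, if anything falls off the work surface, if the arm or the gripper's body presses on something with over 40 N, if the wrist force passes 120 N, or if a joint passes its speed limit or range.

## Working session

There is one attempt and no reset: what is moved stays moved. The work goes in short steps, Python scripts to look and compute and a tool call to move; the robot and the scene stay as the last step left them, time stands still between calls to the robot, and variables do not carry over. Pictures are saved under pics/ and viewed, at most 10 in all, crops included, and the job is handed in when it is done.

Besides the shell and the picture viewer there is one more tool, called after "Emit:" in YAML: its name, and indented under it one key for each argument. step_arm: Moves the arm, as the interface text tells. Its arguments: {"type":"object","properties":{"commands":{"type":"array"}},"required":["commands"]}

```bash
mkdir -p pics; cat > h.py <<'E'
from cell import ctrl
import numpy as np, cv2
def grab(n):
    d=ctrl.get_image(n); return d
def world(d):
    h,w=d["range_z"].shape; f=h/2/np.tan(np.radians(d["vfov"])/2)
    v,u=np.mgrid[:h,:w]; z=d["range_z"]
    P=np.stack([(u-d["cx"])/f*z,(v-d["cy"])/f*z,z],-1)
    M=np.linalg.inv(d["world_to_cam"]); return P@M[:3,:3].T+M[:3,3]
def save(im,n): cv2.imwrite("pics/"+n,cv2.cvtColor(im,cv2.COLOR_RGB2BGR))
E
python3 - <<'E'
from h import *
print(ctrl.read_state())
for n in("top","scene"):
    d=grab(n); save(d["image"],n+"0.png"); np.savez(n+"0.npz",W=world(d),im=d["image"])
E
```

```text
{'clock': 0.0, 'qpos': array([-1.34280142,  0.62937797,  0.03845889,  1.51839764, -0.02698541,
        0.99633741, -0.02002191]), 'qd': array([-0.00055568,  0.00176184,  0.00088319,  0.00026092, -0.0010176 ,
        0.00101018, -0.0002969 ]), 'tau': array([ 3.04710147e-04, -5.63401723e+01,  1.22659508e+00, -1.93440878e+01,
        1.11251447e-02,  1.03376553e-02, -1.25364870e-06]), 'eef_pos': array([188.02772107, 621.52216454, 230.35932881]), 'tool_rot': array([-3.13959146e+00,  5.12747899e-05,  2.84776946e+00]), 'force': array([-0.81925324,  0.39093204, -1.17311947]), 'torque': array([ 0.02997893,  0.00782477, -0.00295989]), 'gripper_force': 0.0, 'width': 85.58190110797261}
```

View pics/top0.png

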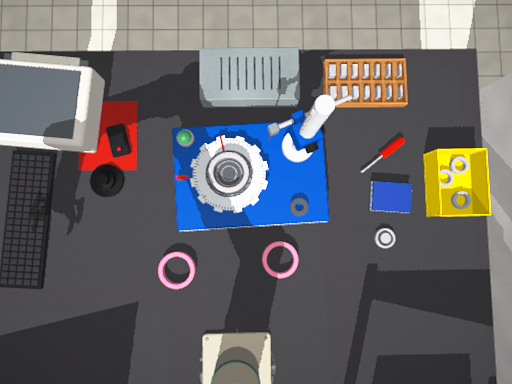

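View pics/scene0.png

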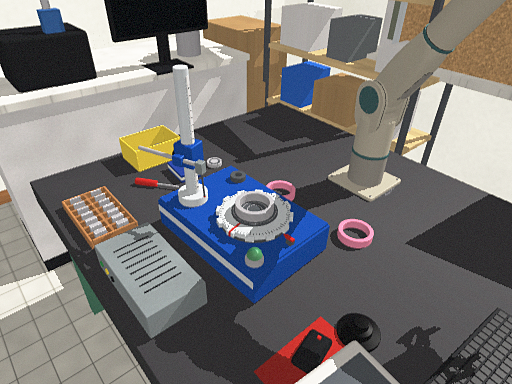

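The top view shows the table at about (230,174). The red line is on its far rim at (222,143) and the red pointer is to its left at (181,178). The hemisphere is at (185,138) and the column base at (296,148). The two pink rings at (177,270) and (281,259) are look-alikes lying off the instrument, and the steel ring at (232,173) is on the table.

```bash
cat > meas.py <<'E'
from h import *
def meas(W,im,verbose=True):
    hsv=cv2.cvtColor(im,cv2.COLOR_RGB2HSV); H,S,V=cv2.split(hsv)
    z=W[...,2]; rim=(z>130)&(z<142)&(S<70)&(V>90)
    n,l,st,c=cv2.connectedComponentsWithStats(rim.astype(np.uint8))
    k=1+np.argmax(st[1:,4]); return rim,l==k,((H<8)|(H>172))&(S>130)
E
python3 - <<'E'
from meas import *
for n in("top","scene"):
    f=np.load(n+"0.npz"); W,im=f["W"],f["im"]
    rim,big,red=meas(W,im)
    P=W[big]; 
    (cx,cy),r=cv2.minEnclosingCircle(P[:,:2].astype(np.float32))
    hist=None
    print(n,big.sum(),"circ",cx,cy,r,"z",np.median(P[:,2]))
    c=np.array([cx,cy])
    m=red&(W[...,2]>100)&(W[...,2]<145)&(np.hypot(W[...,0]-cx,W[...,1]-cy)<170)
    k,l,st,ce=cv2.connectedComponentsWithStats(m.astype(np.uint8))
    for i in range(1,k):
        if st[i,4]>3:
            q=W[l==i]; mm=q.mean(0); rr=np.hypot(*(q[:,:2]-c).T)
            print(st[i],ce[i],mm,"ang",np.degrees(np.arctan2(mm[1]-cy,mm[0]-cx)),rr.min(),rr.max(),q[:,2].min(),q[:,2].max())
    if n=="top":
        for nm,(u,v) in dict(hemi=(185,138),gauge=(299,207),col=(322,104),base=(290,150),ring=(240,160),tcp=(237,350)).items(): print(nm,W[v,u])
        H,S,V=cv2.split(cv2.cvtColor(im,cv2.COLOR_RGB2HSV))
        b=(H>105)&(H<125)&(S>150)&(abs(W[...,2]-110)<8)
        print("box",cv2.minAreaRect(W[b][:,:2].astype(np.float32)))
        g=(W[...,2]>165)&(W[...,2]<180)&(np.hypot(W[...,0]-cx,W[...,1]-cy)<70)
        print("ring",cv2.minEnclosingCircle(W[g][:,:2].astype(np.float32)))
        g=(H>40)&(H<85)&(S>80)&(W[...,2]>112); print("hemi",W[g].mean(0))
E
```

```text
top 2616 circ 577.3028564453125 10.439546585083008 110.27030181884766 z 137.88812080325692
[220 136   4  15  19] [221.68421053 143.63157895] [660.82495361  30.54781452 138.86455489] ang 13.536567286434627 67.69801944865786 108.16685328142022 135.38961547069744 143.393342206655
[177 175  11   5  37] [181.43243243 176.67567568] [569.82536382 144.84329583 129.86521278] ang 93.1843424409037 119.29202665203687 146.64849229668715 124.8887859661179 136.4946954877812
hemi [675.78666847 131.72764967 148.54003913]
gauge [ 480.72217423 -187.0607609   109.72974689]
col [ 655.96016666 -179.78640554  509.69218155]
base [ 640.64123412 -161.51820234  138.56041919]
ring [608.99214356 -20.93325151 168.23001291]
tcp [67.32959581 -3.46131034 50.9718918 ]
box ((579.61865234375, -49.17388916015625), (297.4546813964844, 437.2861633300781), 2.7670769691467285)
ring ((577.818603515625, 10.449275970458984), 54.818641662597656)
hemi [678.51929497 134.31683707 150.82307001]
scene 1023 circ 573.947265625 13.042217254638672 111.11276245117188 z 138.94076242933306
[229 223  11  13  24] [233.41666667 228.        ] [665.01878486  31.48841663 138.81958211] ang 11.450144612220024 69.00067451554109 112.05630021792678 124.08161151334889 142.67652305181957
[284 234  11   8  48] [288.91666667 237.625     ] [569.44635298 145.9985847  128.97577295] ang 91.93886806604884 113.8146184229439 147.7682101833864 110.87261210823135 132.86771150515983
```

The axis is at about (577, 10.5). The line stands at roughly 13° and the pointer at roughly 93°, so the table has to turn about +79°. I'll press on the near-left rim at 140° and sweep counter-clockwise on the robot side, away from the probe. First, the approach above the table.

Emit:
step_arm:
  commands: [-1.5,-1.4,0,0,0,0,0,-4.5,-4.2,0,0,0,0,0,-8,-7.5,0,0,0,0,0,-11.5,-10.7,0,0,0,0,0,-15,-14,0,0,0,0,0,-18.5,-17.2,0,0,0,0,0,-22,-20.5,0,0,0,0,0,-25.5,-23.8,0,0,0,0,0,-29,-27,0,0,0,0,0,-32.5,-30.3,0,0,0,0,0]

```text
clock: 1.1
eef_pos: [412.1, 236.3, 231.2]
tool_rot: [-3.142, -0.0, 2.848]
force: [0.4, 0.8, 0.1]
width: 0.3
gripper_force: 0.0
```

```bash
cat > go.py <<'E'
import sys
from h import *
from scipy.spatial.transform import Rotation as R
s=ctrl.read_state(); T=np.array([float(a) for a in sys.argv[1:4]])
print(s["clock"],s["eef_pos"].round(1),s["tool_rot"].round(4),s["force"].round(2),"width",s["width"])
print("shift cm",(R.from_euler("xyz",s["tool_rot"]).as_matrix().T@(T-s["eef_pos"])/10).round(2))
E
python3 go.py 511 66 200
```

```text
1.1 [412.1 236.3 231.2] [-3.1416e+00 -1.0000e-04  2.8482e+00] [0.42 0.76 0.07] width 0.31054374256903394
shift cm [-14.39 -13.44   3.12]
```

Emit:
step_arm:
  commands: [-3,-2.8,0.5,0,0,0,0,-6,-5.6,1,0,0,0,0,-9,-8.4,2,0,0,0,0,-12,-11.2,2.6,0,0,0,0,-13.6,-12.7,3.1,0,0,0,0,-14.4,-13.4,3.1,0,0,0,0,-14.4,-13.4,3.1,0,0,0,0,-14.4,-13.4,3.1,0,0,0,0]

```text
clock: 1.9
eef_pos: [510.0, 69.6, 200.4]
tool_rot: [3.141, -0.001, 2.849]
force: [0.0, 0.1, 0.0]
width: -0.2
gripper_force: 0.0
```

```bash
python3 go.py 511 66 145; python3 - <<'E'
from h import *
d=grab("scene"); im=d["image"][130:320,130:420]; save(cv2.resize(im,None,fx=2.6,fy=2.6),"s1.png")
E
```

```text
1.9 [510.   69.6 200.4] [ 3.1408e+00 -9.0000e-04  2.8494e+00] [0.05 0.1  0.03] width -0.17480939296476136
shift cm [-0.21 -0.32  5.53]
```

View pics/s1.png

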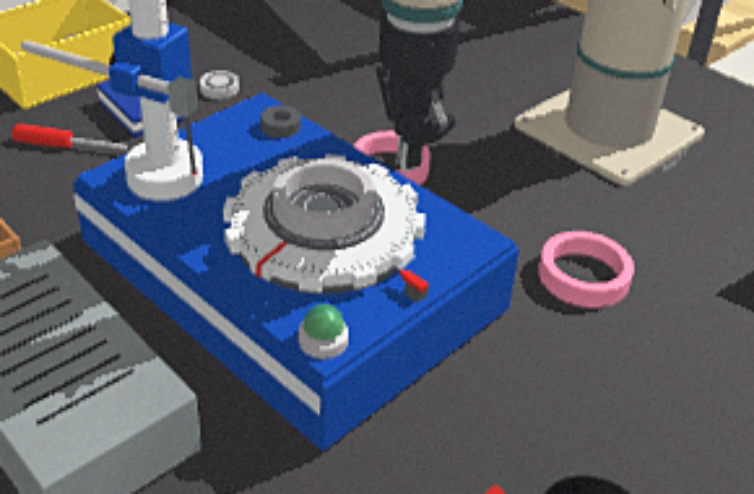

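The hand, at (410,140) in the crop, hangs over the near rim. The red line is at (270,258) and the pointer at (413,280), with the ring centred at (330,195), clear of the fingers. Next I descend.

Emit:
step_arm:
  commands: [-0.2,-0.3,1.5,0,0,0,0,-0.2,-0.3,3,0,0,0,0,-0.2,-0.3,4.2,0,0,0,0,-0.2,-0.3,4.8,0,0,0,0,-0.2,-0.3,5.1,0,0,0,0,-0.2,-0.3,5.3,0,0,0,0,-0.2,-0.3,5.4,0,0,0,0,-0.2,-0.3,5.4,0,0,0,0]

```text
clock: 2.75
eef_pos: [511.8, 64.7, 146.5]
tool_rot: [3.141, 0.0, 2.848]
force: [-0.4, 0.3, 0.8]
width: -0.1
gripper_force: 0.0
```

Emit:
step_arm:
  commands: [0,0,0.1,0,0,0,0,0,0,0.2,0,0,0,0,0,0,0.3,0,0,0,0,0,0,0.4,0,0,0,0,0,0,0.45,0,0,0,0,0,0,0.45,0,0,0,0]

```text
clock: 3.35
eef_pos: [511.5, 64.6, 141.7]
tool_rot: [-3.142, -0.0, 2.848]
force: [0.2, 0.1, 0.3]
width: 0.2
gripper_force: 0.0
```

Emit:
step_arm:
  commands: [0,0,0.05,0,0,0,0,0,0,0.1,0,0,0,0,0,0,0.15,0,0,0,0,0,0,0.2,0,0,0,0,0,0,0.25,0,0,0,0,0,0,0.3,0,0,0,0,0,0,0.3,0,0,0,0]

```text
clock: 4.05
eef_pos: [511.5, 64.6, 138.7]
tool_rot: [-3.142, -0.0, 2.848]
force: [0.2, -0.3, 1.2]
width: -0.2
gripper_force: 0.0
```

Emit:
step_arm:
  commands: [0,0,0.05,0,0,0,0,0,0,0.1,0,0,0,0,0,0,0.1,0,0,0,0]

```text
clock: 4.35
eef_pos: [511.6, 64.6, 138.1]
tool_rot: [3.141, 0.0, 2.848]
force: [-1.1, -0.8, 3.8]
width: -0.1
gripper_force: 1.9
```

Emit:
step_arm:
  commands: [0,0,0.03,0,0,0,0,0,0,0.06,0,0,0,0,0,0,0.06,0,0,0,0]

```text
clock: 4.65
eef_pos: [511.8, 64.8, 138.1]
tool_rot: [3.141, 0.0, 2.848]
force: [-1.3, 0.2, 9.8]
width: -0.0
gripper_force: 4.7
```

```bash
cat > arc.py <<'E'
import sys
from h import *
from scipy.spatial.transform import Rotation as R
s=ctrl.read_state(); c=np.array([577,10.5]); tot,n=float(sys.argv[1]),int(sys.argv[2])
p=s["eef_pos"]; v=p[:2]-c; M=R.from_euler("xyz",s["tool_rot"]).as_matrix()
print(s["clock"],p.round(1),s["force"].round(1),"r",np.hypot(*v).round(1),"ang",np.degrees(np.arctan2(v[1],v[0])).round(1))
for a in np.radians(np.linspace(0,tot,n+1)[1:]):
    q=np.array([[np.cos(a),-np.sin(a)],[np.sin(a),np.cos(a)]])@v-v
    print((M.T@[*q,0]/10).round(2))
E
python3 arc.py 30 10
```

```text
4.65 [511.8  64.8 138.1] [-1.3  0.2  9.8] r 84.9 ang 140.2
[ 0.16 -0.41 -0.  ]
[ 0.3  -0.84 -0.  ]
[ 0.42 -1.26 -0.  ]
[ 0.52 -1.7  -0.  ]
[ 0.59 -2.14 -0.  ]
[ 0.64 -2.58 -0.  ]
[ 0.67 -3.02 -0.  ]
[ 0.67 -3.47 -0.  ]
[ 0.65 -3.91 -0.  ]
[ 0.61 -4.35 -0.  ]
```

Emit:
step_arm:
  commands: [0.16,-0.41,0,0,0,0,0,0.3,-0.84,0,0,0,0,0,0.42,-1.26,0,0,0,0,0,0.52,-1.7,0,0,0,0,0,0.59,-2.14,0,0,0,0,0,0.64,-2.58,0,0,0,0,0,0.67,-3.02,0,0,0,0,0,0.67,-3.47,0,0,0,0,0,0.65,-3.91,0,0,0,0,0,0.61,-4.35,0,0,0,0,0]

```text
clock: 5.65
eef_pos: [494.7, 25.5, 138.0]
tool_rot: [3.139, 0.003, 2.848]
force: [0.5, 2.2, 5.8]
width: 0.0
gripper_force: 3.2
```

```bash
python3 arc.py 30 10; cat > line.py <<'E'
from meas import *
f=np.load("top0.npz")
for n in("top","scene"):
    d=grab(n); W,im=world(d),d["image"]; rim,big,red=meas(W,im)
    c=np.array([577.3,10.4]) if n=="top" else np.array([574,13.])
    m=red&(abs(W[...,2]-127)<20)&(np.hypot(W[...,0]-c[0],W[...,1]-c[1])<160)
    r=np.hypot(W[...,0]-c[0],W[...,1]-c[1])
    for nm,k in (("line",m&(r>64)&(r<112)&(W[...,2]>132)),("ptr",m&(r>113))):
        q=W[k]
        if len(q): print(n,nm,len(q),np.degrees(np.arctan2(*(q[:,:2].mean(0)-c)[::-1])).round(1),q.mean(0).round(1))
    save(cv2.resize(im[110:240,150:300] if n=="top" else im[150:290,190:330],None,fx=4,fy=4),n+"_%d.png"%(ctrl.read_state()["clock"]*100))
E
python3 line.py
```

```text
5.65 [494.7  25.5 138. ] [0.5 2.2 5.8] r 83.7 ang 169.6
[-0.06 -0.43 -0.  ]
[-0.14 -0.86 -0.  ]
[-0.25 -1.29 -0.  ]
[-0.38 -1.71 -0.  ]
[-0.53 -2.12 -0.  ]
[-0.7  -2.52 -0.  ]
[-0.89 -2.92 -0.  ]
[-1.1 -3.3 -0. ]
[-1.33 -3.67 -0.  ]
[-1.58 -4.03 -0.  ]
top line 20 39.8 [643.   65.1 138.8]
top ptr 40 92.1 [572.5 143.4 128.9]
scene line 26 38.3 [646.3  70.1 139.1]
scene ptr 48 91.9 [569.6 146.6 129.2]
```

Emit:
step_arm:
  commands: [-0.06,-0.43,0.02,0,0,0,0,-0.14,-0.86,0.03,0,0,0,0,-0.22,-1.29,0.03,0,0,0,0,-0.34,-1.71,0.03,0,0,0,0,-0.48,-2.12,0.03,0,0,0,0,-0.65,-2.52,0.03,0,0,0,0,-0.83,-2.92,0.03,0,0,0,0,-1.03,-3.32,0.03,0,0,0,0,-1.26,-3.7,0.03,0,0,0,0,-1.5,-4.08,0.03,0,0,0,0]

```text
clock: 6.75
eef_pos: [497.7, -17.8, 138.0]
tool_rot: [3.139, 0.004, 2.849]
force: [1.2, 2.9, 8.1]
width: -0.1
gripper_force: 4.2
```

```bash
python3 line.py; python3 arc.py 22 8
```

```text
top line 20 67.5 [611.6  93.4 139.2]
top ptr 38 93.1 [570.  145.2 130.2]
scene line 27 66.5 [610.4  96.7 139.5]
scene ptr 47 91.9 [569.7 146.4 129.4]
6.85 [498.1 -19.  138.1] [ 1.5 -0.8  7. ] r 84.2 ang -159.5
[-0.25 -0.32  0.  ]
[-0.52 -0.62  0.  ]
[-0.8  -0.91  0.  ]
[-1.1  -1.18  0.  ]
[-1.41 -1.45  0.  ]
[-1.73 -1.69  0.01]
[-2.06 -1.92  0.01]
[-2.4  -2.14  0.01]
```

Emit:
step_arm:
  commands: [-0.25,-0.32,0.01,0,0,0,0,-0.52,-0.62,0.01,0,0,0,0,-0.8,-0.91,0.01,0,0,0,0,-1.1,-1.18,0.01,0,0,0,0,-1.41,-1.45,0.01,0,0,0,0,-1.73,-1.69,0.01,0,0,0,0,-2.06,-1.92,0.01,0,0,0,0,-2.4,-2.14,0.01,0,0,0,0,-2.4,-2.14,0.01,0,0,0,0]

```text
clock: 7.75
eef_pos: [514.7, -46.2, 138.1]
tool_rot: [3.14, 0.004, 2.848]
force: [1.2, 0.8, 8.7]
width: 0.1
gripper_force: 4.3
```

```bash
python3 line.py; python3 arc.py 4 2; ls pics
```

```text
top line 19 88.9 [579.  101.4 139. ]
top ptr 38 93.1 [570.  145.2 130.1]
scene line 22 86.8 [579.1 103.6 139.8]
scene ptr 49 91.9 [569.7 145.8 129.3]
7.85 [514.6 -46.2 138.1] [0.8 0.5 8. ] r 84.3 ang -137.7
[-0.26 -0.15  0.  ]
[-0.52 -0.28  0.  ]
s1.png
scene0.png
scene_575.png
scene_685.png
scene_785.png
top0.png
top_570.png
top_680.png
top_780.png
```

Emit:
step_arm:
  commands: [-0.2,-0.11,0,0,0,0,0,-0.4,-0.21,0,0,0,0,0,-0.6,-0.33,0,0,0,0,0,-0.6,-0.33,0,0,0,0,0,-0.6,-0.33,0,0,0,0,0]

```text
clock: 8.35
eef_pos: [519.1, -50.7, 138.1]
tool_rot: [3.14, 0.004, 2.848]
force: [-0.3, 1.6, 8.3]
width: 0.1
gripper_force: 4.6
```

```bash
python3 line.py; python3 line.py; python3 arc.py 1 1; ls -t pics|head -4
```

```text
top line 15 92.8 [572.9 100.  139.1]
top ptr 37 93.1 [570.  145.5 130.7]
scene line 20 90.9 [572.6 102.6 139.3]
scene ptr 48 92.0 [569.4 145.9 128.9]
top line 15 92.8 [572.8  99.9 139.4]
top ptr 38 93.1 [570.  145.2 130. ]
scene line 18 91.0 [572.4 102.3 139.5]
scene ptr 47 91.9 [569.6 146.3 129.3]
8.55 [519.1 -50.7 138.1] [0.2 1.  9.1] r 84.3 ang -133.4
[-0.13 -0.06  0.  ]
scene_855.png
top_850.png
scene_844.png
top_840.png
```

The line and pointer agree within about 0.5°. Now I lift slowly, straight up.

Emit:
step_arm:
  commands: [0,0,-0.1,0,0,0,0,0,0,-0.3,0,0,0,0,0,0,-0.8,0,0,0,0,0,0,-2,0,0,0,0,0,0,-4,0,0,0,0,0,0,-6,0,0,0,0,0,0,-8,0,0,0,0,0,0,-9,0,0,0,0,0,0,-9,0,0,0,0]

```text
clock: 9.45
eef_pos: [518.2, -51.1, 228.5]
tool_rot: [3.141, 0.003, 2.848]
force: [0.6, -0.6, 0.1]
width: -0.1
gripper_force: 0.0
```

```bash
python3 line.py; python3 - <<'E'
import cv2,numpy as np,glob
a=sorted(glob.glob("pics/top_*.png"),key=lambda s:int(s[9:-4]))[-1];b=sorted(glob.glob("pics/scene_*.png"),key=lambda s:int(s[11:-4]))[-1]
A,B=cv2.imread(a),cv2.imread(b); A=cv2.resize(A,(400,350));B=cv2.resize(B,(400,350)); cv2.imwrite("pics/fin.png",np.hstack([A,B]))
E
```

```text
top line 15 92.7 [573.  100.1 138.2]
top ptr 37 93.1 [570.  145.3 129.6]
scene line 19 91.0 [572.4 103.4 139.2]
scene ptr 48 92.0 [569.2 145.8 128.7]
```

View pics/fin.png

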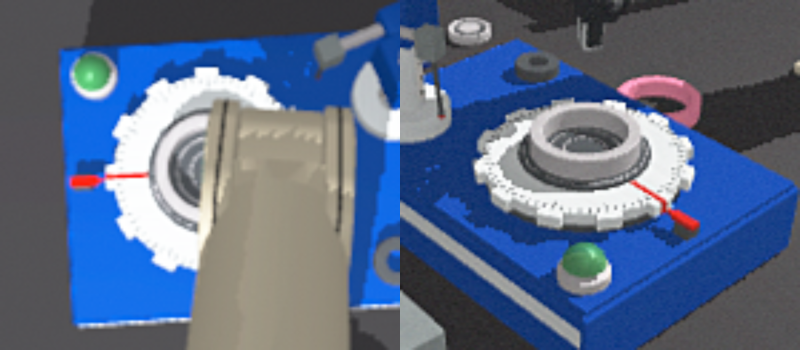

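In both views the red line runs straight into the pointer, at (110,178) in the left picture and (670,210) in the right. The ring is centred and the hand is clear.

```bash
python3 -c "
from cell import ctrl
print(ctrl.finish_job())"
```

```text
the job is handed in; nothing more can be done
None
```

The job is handed in: the table's zero line stands at the pointer to within about 1° by both cameras, the ring is still centred, and the hand is clear of everything.

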